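Plug a tester into the round test terminal

ROBOT

A 6-joint arm with a two-finger parallel gripper is mounted at the origin on the work surface. World frame = base frame: x ahead of the robot, y to its left, z up, the work surface at z = 0. Lengths are in m, angles in rad, forces in N, time in s.
With the tool pointing down it reaches from about 0.3 to 0.875 m from the base axis. Payload 6.4 kg.
Tool frame: the origin (TCP) lies at the very end of the fingers, on their centre line; the grasp point (between the pads) lies 19 mm behind it (ctrl.grip_point_offset is the z of the grasp point in the tool frame, in m); z points along the fingers, y is the direction in which the jaws open and shut (so a half turn about z gives the same grasp; the last joint's range is limited). The gripper opens to 85 mm and grips with 20 to 120 N. Pads are 22 mm wide; open, the fingers measure 114 mm over their backs; the gripper's body (76 mm by 85 mm) begins 54 mm behind the grasp point. The pads swing forward as they close: fully open they stand 13 mm farther back than shut.
Start: joints at [0.975, 0.181, 1.607, -0, 1.354, -0.206], TCP at [0.218, 0.532, 0.231] pointing down, gripper open.
Joint ranges: [-2.99, 2.99], [-0.89, 2.07], [0.3, 2.58], [-1.14, 4.28], [0, 2.63], [-3.12, 3.12]. Speed limits (rad/s): [2.57, 2.57, 3.01, 3.14, 3.14, 3.14].

INTERFACE

Orientations are given as a unit quaternion [w, x, y, z].
In Python, from bench import status, cams, ctrl gives the robot as it stands.
- The arm moves only by the shell command python3 -m handwheel 'ROWS'. ROWS is JSON, a list of rows, each an object with "grip": the finger opening in cm, from 0 to 8.54; "linear": the shift along the tool's x, y, z in cm, a list of three; "rotation": the turn, a rotation vector about the tool's x, y, z in degrees, a list of three. A call has 1 to 12 rows; each row is the pose to reach, as a shift and turn from the pose commanded when the call began, along the tool's axes at that moment; what a row does not reach only later rows make up. A row lasts 1/12 s, in which the tool goes at most 41.7 mm and 7.16 degrees, less where a joint would pass 70% of its speed; a pose out of reach is approached as far as the arm can. A call with a gripper value outside its range is refused whole. The fingers move at their own pace and stop on an object; the grip force is fixed at half the most. Time passes only in rows, so rows that repeat a pose let the fingers close. It gives the time, the measured TCP pose, the force and the opening at its end, in the units of the state.
- status.get_obs(): the state, without advancing time (a new reading comes with each control period).
- cams.camera(name): name is "scene" or "top" or "wrist"; returns the picture (480x640x3 uint8, red, green, blue); there is no depth.
- cams.camera_info(name): a dict with "fovy" (degrees; the focal length in pixels is half the picture's height over the tangent of half this angle, whatever the lens; pixels are square), "cx", "cy" (the principal point, pixels), "k1" (the pictures are not rectified: a ray, as slopes to the right and down, at radius r is drawn at 1 + k1 r^2 times it, then the intrinsics apply), "world_from_camera" (4x4, takes a point from camera to world coordinates); the wrist camera has in their place "mount" (4x4, takes a point from camera to tool coordinates, whose origin is the TCP and whose axes are the flange's). Camera axes: x right, y down, z forward; pixel columns grow to the right and rows downward; lengths in m; the calibration is good to about 2 mm. A picture is of the moment at which its call begins: read the wrist's pose just before it. camera_info takes no time and is no camera call.
- ctrl.hand_in(): hands the job in, once; it reports no verdict.
The state is a dict: "time_s": time; "q": joint angles; "dq": joint speeds; "joint_efforts": joint torques, N m; "eef_pos": TCP position; "eef_rot": TCP orientation; "wrist_force": force on the tool from outside, world axes, zero at the start; "torque": the same for the moment, N m; "opening": opening from 0.0 (shut) to 1.0 (fully open).
Only numpy, scipy, OpenCV 4.12 (cv2) and the standard library are available. Lean on these libraries where they do the work, as an engineer would, in place of code of your own. Each camera call takes 0.05 s, during which the arm holds its last target.

TASK

Take the slim tester with the round finger guard out of the rack and lower its blade into the round test terminal, not the square one, until the guard rests on the brass collar. Let go only once it is all the way down, so that it stands there upright, and leave the other two drivers in the rack.

Things in the scene. Friction and masses are not known exactly. Their poses are not given: they have to be found in the camera images.
- tester: Yellow tester upright, blade down, in a rack seat (any of 3). Round handle 20 mm wide, 80 long; under it a round guard 40 wide, 5 thick; then a steel blade 6 wide, 58 long. Origin: handle's centre, 45 mm above guard's underside, 103 above blade end. z up the handle; x at first square to the row of seats (close along x to clear neighbours). 60 g; lift 145 mm to pass over the neighbours.
- terminal_mouth (a point): Centre of the round terminal's mouth, on top of its brass collar, 78 mm above the bench; z up. Fixed grey block 100 x 100 x 70 mm, round collar 48 mm wide, 8 high, hole 25 mm wide, 72 deep: the blade has 9 mm play all round and misses the bottom. Guard seated: tester's origin is 45 mm above this point. A like block with square collar and hole is the wrong one; they may change places.
- fat_driver: Bystander in the rack: plain screwdriver, thick waisted yellow handle 32 mm wide, 76 mm long, no guard. Origin at the handle's centre, 38 mm above the rack's top. The wooden rack is fixed, 70 x 250 mm, 70 mm high, its three seats in a row 85 mm apart, holes 15 mm wide.
- stubby_driver: Bystander in the rack: short screwdriver, stubby yellow handle 34 mm wide, 42 mm long, no guard. Origin at the handle's centre, 21 mm above the rack's top.
There are look-alikes about, which are no part of the job. Leave any blue or red look-alike of the tester alone. What is shaped like the part that bears terminal_mouth but purple is not meant.

How it is judged:
On the way:
1. the tester, still held, has its blade all but fully down in the round terminal (guard within 12 mm of the collar) (z of tester in the frame of terminal_mouth below 0.057 m and horizontal distance between tester and terminal_mouth below 0.02 m and contact force between the fingers and tester above 0.5 N), for 0.1 s.
At the end, for the whole second after the job is handed in: The tester stands at rest in the round terminal, its guard on the collar (origin 38 to 51 mm above the mouth, within 16 mm of its axis, within 10 degrees of upright), and the other two drivers are within 20 mm of where they started (z of tester in the frame of terminal_mouth between 0.038 and 0.051 m and horizontal distance between tester and terminal_mouth below 0.016 m and angle between tester's own z axis and vertical below 0.175 rad and linear speed of tester below 0.02 m/s and distance of each of fat_driver, stubby_driver from where it was at the start of the episode below 0.02 m); the robot touches nothing.
It fails at once if the thick-handled driver is shifted more than 20 mm (distance of fat_driver from where it was at the start of the episode above 0.02 m).
It fails at once if the stubby driver is shifted more than 20 mm (distance of stubby_driver from where it was at the start of the episode above 0.02 m).
It also fails if it takes over 54 s, if anything falls off the work surface, if the arm or the gripper's body presses on something with over 40 N, if the wrist force passes 120 N, or if a joint passes its speed limit or range.

## Working session

There is one attempt and no reset: what is moved stays moved. The work goes in short steps, Python scripts to look and compute and a shell command to move; the robot and the scene stay as the last step left them, time stands still between calls to the robot, and variables do not carry over. Pictures are saved under pics/ and viewed, and the job is handed in when it is done.

```bash
ls; mkdir -p pics
python3 - <<'E'
from bench import status,cams,ctrl
import cv2
o=status.get_obs();print(o['time_s'],o['eef_pos'],o['eef_rot'],o['opening'],ctrl.grip_point_offset)
for n in("scene","top","wrist"):
    cv2.imwrite(f"pics/{n}0.png",cams.camera(n)[:,:,::-1]); print(n,cams.camera_info(n))
E
```

```text
pics
0.0 [0.21816957 0.53140912 0.23037672] [-3.47895790e-04  1.93681289e-01  9.81064106e-01 -8.10247160e-04] 0.9972043163158468 -0.0187
scene {'fovy': 55.538414067989294, 'cx': 311.3407830098228, 'cy': 247.5761088607, 'k1': 0.023765543907586145, 'world_from_camera': array([[ 0.8499131 ,  0.42824616, -0.30700643,  0.76115953],
       [ 0.52683833, -0.68020193,  0.50967314, -0.39336623],
       [ 0.0094392 , -0.59492063, -0.80372902,  0.75499925],
       [ 0.        ,  0.        ,  0.        ,  1.        ]])}
top {'fovy': 49.4146824637006, 'cx': 327.0899086054925, 'cy': 246.95535577485475, 'k1': -0.06607966840289672, 'world_from_camera': array([[ 0.02307188, -0.99792712,  0.06007625,  0.45394102],
       [-0.99969131, -0.02358326, -0.00781696,  0.00368769],
       [ 0.00921755, -0.05987735, -0.99816318,  0.99864961],
       [ 0.        ,  0.        ,  0.        ,  1.        ]])}
wrist {'fovy': 61.183283500941286, 'cx': 316.885127763868, 'cy': 237.45997350202333, 'k1': -0.06529403585019544, 'mount': array([[-2.02537375e-03, -9.48068394e-01, -3.18060085e-01,
         8.35323957e-02],
       [ 9.99997807e-01, -1.75055862e-03, -1.14984567e-03,
         2.10521665e-04],
       [ 5.33349510e-04, -3.18061716e-01,  9.48069860e-01,
        -1.43456938e-01],
       [ 0.00000000e+00,  0.00000000e+00,  0.00000000e+00,
         1.00000000e+00]])}
```

View pics/scene0.png

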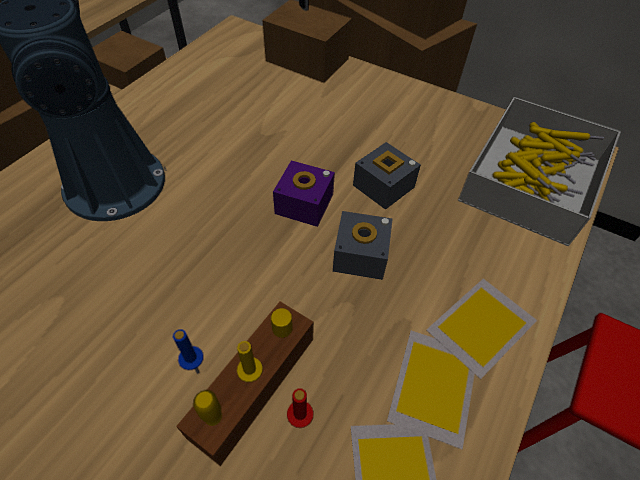

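View pics/top0.png

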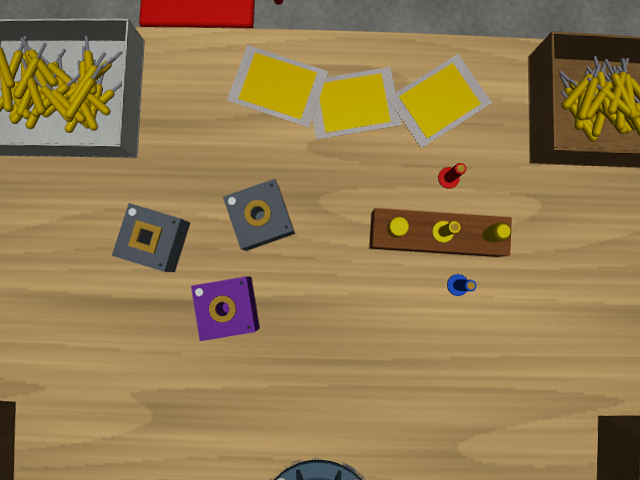

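View pics/wrist0.png

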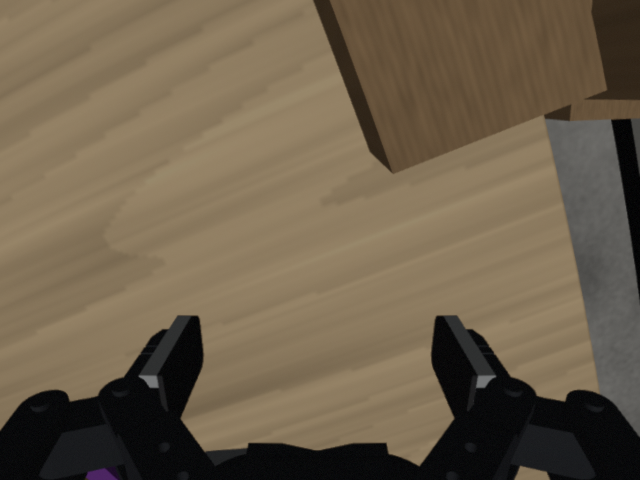

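Candidates, in top-view pixels:
- **Tester:** the yellow handle with a round guard in the middle seat (445,231) fits. The fat driver (499,233) and the stubby one (399,227) have no guard. The red (450,176) and blue (460,285) ones are look-alikes.
- **Terminal:** the grey block with a round collar (258,213) fits. The one at (145,237) is square and the one at (222,309) is purple.

I'll confirm both in crops and measure them.

```bash
cat > h.py <<'E'
import numpy as np,cv2
from bench import status,cams,ctrl
from scipy.spatial.transform import Rotation as R
def K(ci):
    f=240/np.tan(np.radians(ci['fovy']/2)); return f
def T_of(n,obs=None):
    ci=cams.camera_info(n)
    if n!='wrist': return ci['world_from_camera']
    w=np.eye(4);q=obs['eef_rot'];w[:3,:3]=R.from_quat([q[1],q[2],q[3],q[0]]).as_matrix();w[:3,3]=obs['eef_pos']
    return w@ci['mount']
def ray(n,px,T):
    ci=cams.camera_info(n);f=K(ci)
    d=np.array([(px[0]-ci['cx'])/f,(px[1]-ci['cy'])/f]);u=d.copy()
    for _ in range(30):u=d/(1+ci['k1']*(u@u))
    return T[:3,3],T[:3,:3]@np.array([u[0],u[1],1])
def plane(n,px,z,T):
    o,d=ray(n,px,T);return o+d*(z-o[2])/d[2]
def proj(n,P,T):
    ci=cams.camera_info(n);c=T[:3,:3].T@(np.array(P)-T[:3,3]);u=c[:2]/c[2];u=u*(1+ci['k1']*(u@u));return u*K(ci)+[ci['cx'],ci['cy']]
def two(l):
    A=np.zeros((3,3));b=np.zeros(3)
    for o,d in l:
        d=d/np.linalg.norm(d);M=np.eye(3)-np.outer(d,d);A+=M;b+=M@o
    return np.linalg.solve(A,b)
E
python3 - <<'E'
from h import *
t=cv2.imread('pics/top0.png');s=cv2.imread('pics/scene0.png')
a=cv2.resize(t[190:280,360:520],None,fx=5,fy=5,interpolation=2);b=cv2.resize(t[170:260,210:310],None,fx=5,fy=5,interpolation=2)[:, :]
c=cv2.resize(s[290:470,170:330],None,fx=2.5,fy=2.5,interpolation=2);d=cv2.resize(s[190:290,320:410],None,fx=4,fy=4,interpolation=2)
cv2.imwrite('pics/c1.png',a);
W=np.zeros((460,780,3),np.uint8);W[:450,:400]=c;W[:400,410:770]=d;cv2.imwrite('pics/c2.png',W)
def comps(im,x0,y0,x1,y1,name,minA=30):
    hsv=cv2.cvtColor(im[y0:y1,x0:x1],cv2.COLOR_BGR2HSV)
    m=cv2.inRange(hsv,(18,120,60),(35,255,255))
    n,l,st,ce=cv2.connectedComponentsWithStats(m)
    for i in range(1,n):
        if st[i,4]>minA:
            cs,_=cv2.findContours((l==i).astype(np.uint8),cv2.RETR_EXTERNAL,cv2.CHAIN_APPROX_NONE)
            e=cv2.fitEllipse(max(cs,key=len))
            print(name,st[i],ce[i]+[x0,y0],'ell',np.array(e[0])+[x0,y0],e[1])
comps(t,360,200,520,260,'toprack');comps(t,220,170,300,250,'topterm');comps(s,170,290,330,470,'scrack');comps(s,330,205,400,280,'scterm')
E
```

```text
toprack [ 28  16  21  21 319] [398.5015674  226.03134796] ell [398.49703217 226.03556061] (19.084354400634766, 19.57440948486328)
toprack [ 72  20  29  23 387] [445.04909561 230.27131783] ell [444.89983368 230.38829803] (20.851911544799805, 28.42860984802246)
toprack [130  22  22  20 306] [500.9379085  231.21568627] ell [500.65255737 231.17364502] (18.22284698486328, 20.647058486938477)
topterm [31  5 14  9 36] [256.80555556 178.61111111] ell [256.73918915 179.09890461] (6.968402862548828, 10.94544506072998)
topterm [55  6 12 13 36] [280.61111111 182.08333333] ell [280.50001526 179.65390968] (7.967844009399414, 15.202703475952148)
topterm [ 24  30  27  26 404] [257.07178218 212.68069307] ell [257.09461594 212.73627853] (25.19044303894043, 25.827098846435547)
scrack [12  1 16 18 72] [189.66666667 299.72222222] ell [189.63510895 299.71460915] (8.393097877502441, 17.960256576538086)
scrack [52  0 15 10 47] [229.61702128 293.59574468] ell [229.74157333 293.62418604] (8.656366348266602, 13.872718811035156)
scrack [75  0 17 16 66] [253.5        298.68181818] ell [253.58103943 298.5034523 ]
[... 3769 characters left out ...]
[282.31214142 456.26069641] (7.142241954803467, 18.04994010925293)
scrack [134 163  16  15  49] [311.         460.97959184] ell [310.17715454 460.02806091] (10.242595672607422, 16.455711364746094)
scrack [125 167   9  13  35] [298.57142857 462.97142857] ell [298.41139221 462.80636597] (7.80375862121582, 10.84002685546875)
scterm [ 0  1 11 18 51] [334.41176471 215.01960784] ell [334.30443382 215.22186756] (8.130147933959961, 15.221681594848633)
scterm [32  0  9  9 36] [366.08333333 209.36111111] ell [366.04381561 209.51400852] (7.581875324249268, 7.886388301849365)
scterm [ 22  17  25  20 280] [364.18571429 231.75      ] ell [364.13555527 231.6926403 ] (18.689634323120117, 24.135786056518555)
```

View pics/c1.png

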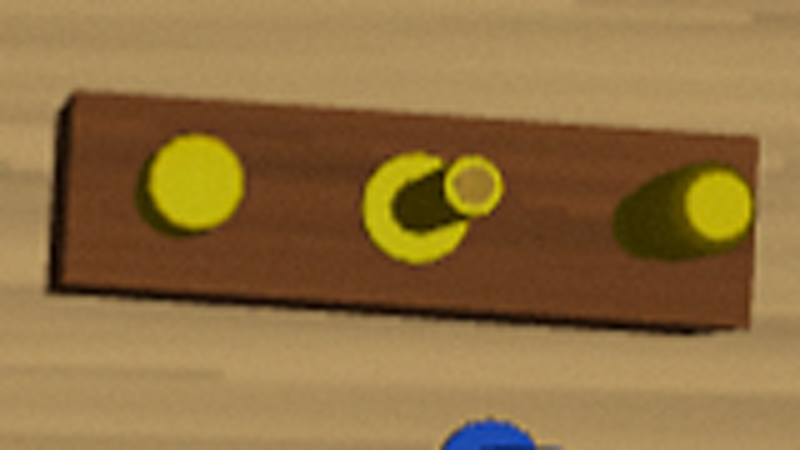

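View pics/c2.png

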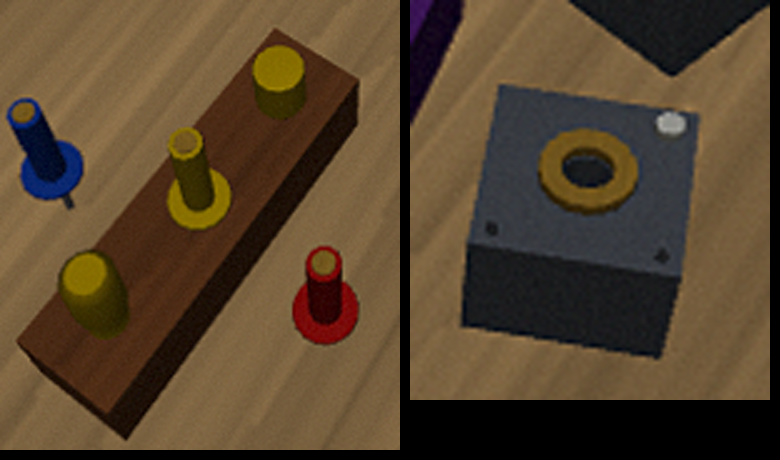

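The crops confirm both: the middle driver has the round guard, and the grey block has the round collar.

Run:
```python
from h import *
T=T_of('top');S=T_of('scene')
def rep(n,pt,ps,z):
    a=plane('top',pt,z,T);b=plane('scene',ps,z,S) if ps else None
    print(n,a.round(4),None if b is None else b.round(4), two([ray('top',pt,T),ray('scene',ps,S)]).round(4) if ps else '')
rep('htop',(454.6,227),(244,347.2),.155)
rep('guard',(443.2,231.6),(249.6,369.2),.075)
rep('collar',(257.3,212.7),(364.3,231.3),.078)
rep('stub',(399.2,226.2),(281.7,316.9),.112)
rep('fat',(503.5,231),None,.146)
for n,p in (('L',(375,208.5)),('R',(511.5,217.5)),('LB',(371.5,248)),('RB',(509.5,255.5))):
    rep(n,p,None,.07)
rep('red',(460,169),(299.5,394.5),.155);rep('blue',(471,286),(180,334.5),.155)
rep('redg',(449,178),(299.5,414),.075);rep('blueg',(457.5,285),(191,358),.075)
o=status.get_obs();q=o['eef_rot'];print(R.from_quat([q[1],q[2],q[3],q[0]]).as_matrix().round(4))
```

```text
htop [ 0.5423 -0.2105  0.155 ] [ 0.5437 -0.2114  0.155 ] [ 0.5427 -0.2109  0.1529]
guard [ 0.5419 -0.2103  0.075 ] [ 0.5439 -0.2117  0.075 ] [ 0.5425 -0.211   0.0714]
collar [0.5673 0.1218 0.078 ] [0.5675 0.1223 0.078 ] [0.5674 0.1218 0.0784]
stub [ 0.5458 -0.1258  0.112 ] [ 0.5476 -0.126   0.112 ] [ 0.5465 -0.1257  0.1102]
fat [ 0.5387 -0.2949  0.146 ] None 
L [ 0.581 -0.088  0.07 ] None 
R [ 0.5712 -0.3363  0.07  ] None 
LB [ 0.5098 -0.0829  0.07  ] None 
RB [ 0.5022 -0.3327  0.07  ] None 
red [ 0.6386 -0.219   0.155 ] [ 0.6458 -0.2262  0.155 ] [ 0.6424 -0.2225  0.1402]
blue [ 0.4467 -0.2383  0.155 ] [ 0.4546 -0.244   0.155 ] [ 0.4472 -0.2414  0.142 ]
redg [ 0.6391 -0.2202  0.075 ] [ 0.6458 -0.2278  0.075 ] [ 0.6427 -0.224   0.0584]
blueg [ 0.4473 -0.237   0.075 ] [ 0.4553 -0.2454  0.075 ] [ 0.4472 -0.2416  0.0571]
[[-9.25e-01  3.80e-01 -8.00e-04]
 [ 3.80e-01  9.25e-01 -1.20e-03]
 [ 3.00e-04 -1.40e-03 -1.00e+00]]
```

```bash
cat > rel.py <<'E'
import sys
from h import *
# rel.py x y z yaw_of_tool_y_deg : shift/turn in tool axes, from measured pose to target (tool straight down)
x,y,z,a=map(float,sys.argv[1:5]);o=status.get_obs();q=o['eef_rot'];M=R.from_quat([q[1],q[2],q[3],q[0]]).as_matrix()
a=np.radians(a);ty=np.array([np.cos(a),np.sin(a),0]);tz=np.array([0,0,-1.]);N=np.c_[np.cross(ty,tz),ty,tz]
print('t',o['time_s'],'pos',o['eef_pos'].round(4),'F',np.round(o['wrist_force'],2),'open',round(o['opening'],3),'q',np.round(o['q'],2))
print('lin cm',(M.T@(np.array([x,y,z])-o['eef_pos'])*100).round(2),'rot',np.degrees(R.from_matrix(M.T@N).as_rotvec()).round(2))
E
python3 -m handwheel '[{"grip":8.5,"linear":[-29.2,-28.2,0],"rotation":[0,0,35]},{"grip":8.5,"linear":[-29.2,-28.2,0],"rotation":[0,0,35]},{"grip":8.5,"linear":[-29.2,-28.2,0],"rotation":[0,0,35]},{"grip":8.5,"linear":[-29.2,-28.2,0],"rotation":[0,0,35]},{"grip":8.5,"linear":[-29.2,-28.2,0],"rotation":[0,0,35]},{"grip":8.5,"linear":[-29.2,-28.2,0],"rotation":[0,0,35]},{"grip":8.5,"linear":[-29.2,-28.2,0],"rotation":[0,0,35]},{"grip":8.5,"linear":[-29.2,-28.2,0],"rotation":[0,0,35]},{"grip":8.5,"linear":[-29.2,-28.2,0],"rotation":[0,0,35]},{"grip":8.5,"linear":[-29.2,-28.2,0],"rotation":[0,0,35]},{"grip":8.5,"linear":[-29.2,-28.2,0],"rotation":[0,0,35]},{"grip":8.5,"linear":[-29.2,-28.2,0],"rotation":[0,0,35]}]'
python3 rel.py .543 -.211 .24 -2.4
```

```text
time_s: 1.15
eef_pos: [0.3819, 0.1586, 0.2312]
eef_rot: [-0.0, 0.482, 0.876, 0.0]
wrist_force: [0.0, 0.9, 0.2]
opening: 0.998
t 1.15 pos [0.3819 0.1586 0.2312] F [0.02 0.89 0.18] open 0.998 q [ 0.1  -0.2   1.99  0.    1.36 -0.46]
lin cm [-39.84  -6.22  -0.89] rot [-1.000e-02 -1.000e-02  3.482e+01]
```

```bash
python3 -m handwheel '[{"grip":8.5,"linear":[-39.8,-6.2,-0.9],"rotation":[0,0,34.8]},{"grip":8.5,"linear":[-39.8,-6.2,-0.9],"rotation":[0,0,34.8]},{"grip":8.5,"linear":[-39.8,-6.2,-0.9],"rotation":[0,0,34.8]},{"grip":8.5,"linear":[-39.8,-6.2,-0.9],"rotation":[0,0,34.8]},{"grip":8.5,"linear":[-39.8,-6.2,-0.9],"rotation":[0,0,34.8]},{"grip":8.5,"linear":[-39.8,-6.2,-0.9],"rotation":[0,0,34.8]},{"grip":8.5,"linear":[-39.8,-6.2,-0.9],"rotation":[0,0,34.8]},{"grip":8.5,"linear":[-39.8,-6.2,-0.9],"rotation":[0,0,34.8]},{"grip":8.5,"linear":[-39.8,-6.2,-0.9],"rotation":[0,0,34.8]},{"grip":8.5,"linear":[-39.8,-6.2,-0.9],"rotation":[0,0,34.8]},{"grip":8.5,"linear":[-39.8,-6.2,-0.9],"rotation":[0,0,34.8]},{"grip":8.5,"linear":[-39.8,-6.2,-0.9],"rotation":[0,0,34.8]}]'
python3 rel.py .543 -.211 .24 -2.4
python3 - <<'E'
from h import *
o=status.get_obs();im=cams.camera('wrist')[:,:,::-1].copy();T=T_of('wrist',o)
for P in((.5428,-.211,.155),(.5467,-.126,.112),(.5387,-.295,.146)):
    p=proj('wrist',P,T);print(p.round(1));cv2.drawMarker(im,tuple(int(v) for v in p),(255,0,255),0,12)
cv2.imwrite('pics/w1.png',im)
E
```

```text
time_s: 2.15
eef_pos: [0.5444, -0.208, 0.2393]
eef_rot: [-0.001, 0.72, 0.694, 0.0]
wrist_force: [-0.8, 0.0, 0.2]
opening: 0.998
t 2.15 pos [ 0.5444 -0.208   0.2393] F [-0.83  0.02  0.2 ] open 0.998 q [-0.57  0.19  1.58  0.    1.37 -0.53]
lin cm [-0.31 -0.13 -0.07] rot [-0.08 -0.08  0.24]
[317.4 252.2]
[318.3 103.4]
[316.2 361.6]
```

View pics/w1.png

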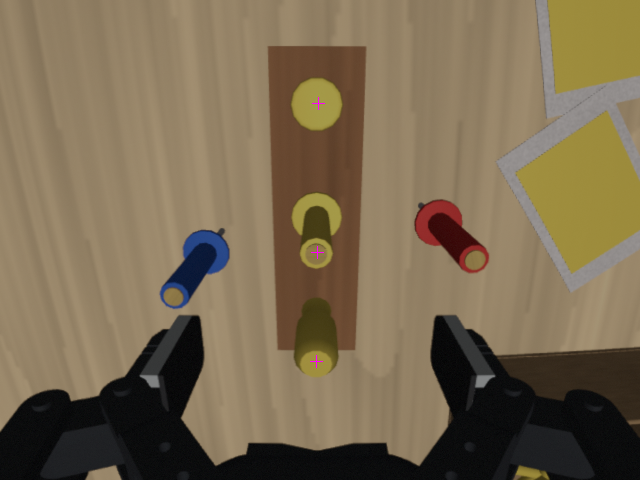

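The wrist view agrees: the marker lies on the tester's handle top at (317,252), centred between its neighbours. Descending.

```bash
python3 -m handwheel '[{"grip":8.5,"linear":[0,0,0],"rotation":[0,0,0]},{"grip":8.5,"linear":[0,0,0],"rotation":[0,0,0]},{"grip":8.5,"linear":[0,0,2],"rotation":[0,0,0]},{"grip":8.5,"linear":[0,0,4],"rotation":[0,0,0]},{"grip":8.5,"linear":[0,0,6],"rotation":[0,0,0]},{"grip":8.5,"linear":[0,0,8],"rotation":[0,0,0]},{"grip":8.5,"linear":[0,0,10],"rotation":[0,0,0]},{"grip":8.5,"linear":[0,0,11.5],"rotation":[0,0,0]},{"grip":8.5,"linear":[0,0,12.5],"rotation":[0,0,0]},{"grip":8.5,"linear":[0,0,12.9],"rotation":[0,0,0]},{"grip":8.5,"linear":[0,0,12.9],"rotation":[0,0,0]},{"grip":8.5,"linear":[0,0,12.9],"rotation":[0,0,0]}]'
python3 rel.py .543 -.211 .111 -2.4
python3 - <<'E'
from h import *
cv2.imwrite('pics/w2.png',cams.camera('wrist')[:,:,::-1])
E
```

```text
time_s: 3.2
eef_pos: [0.5446, -0.2083, 0.1122]
eef_rot: [0.001, 0.72, 0.694, 0.0]
wrist_force: [-0.2, -0.7, 0.2]
opening: 0.997
t 3.2 pos [ 0.5446 -0.2083  0.1122] F [-0.17 -0.74  0.17] open 0.997 q [-0.57  0.33  1.68  0.    1.13 -0.53]
lin cm [-0.27 -0.15  0.12] rot [0.06 0.03 0.3 ]
```

View pics/w2.png

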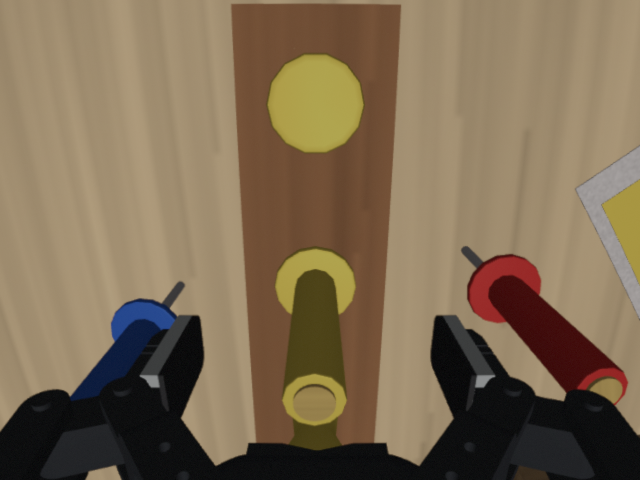

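The open jaws straddle the tester's handle (315,400) and are clear of everything. I'll centre and close.

```bash
python3 -m handwheel '[{"grip":8.5,"linear":[-0.3,-0.15,0.1],"rotation":[0,0,0]},{"grip":8.5,"linear":[-0.3,-0.15,0.1],"rotation":[0,0,0]},{"grip":8.5,"linear":[-0.3,-0.15,0.1],"rotation":[0,0,0]},{"grip":0,"linear":[-0.3,-0.15,0.1],"rotation":[0,0,0]},{"grip":0,"linear":[-0.3,-0.15,0.1],"rotation":[0,0,0]},{"grip":0,"linear":[-0.3,-0.15,0.1],"rotation":[0,0,0]},{"grip":0,"linear":[-0.3,-0.15,0.1],"rotation":[0,0,0]},{"grip":0,"linear":[-0.3,-0.15,0.1],"rotation":[0,0,0]},{"grip":0,"linear":[-0.3,-0.15,0.1],"rotation":[0,0,0]},{"grip":0,"linear":[-0.3,-0.15,0.1],"rotation":[0,0,0]},{"grip":0,"linear":[-0.3,-0.15,0.1],"rotation":[0,0,0]},{"grip":0,"linear":[-0.3,-0.15,0.1],"rotation":[0,0,0]}]'
python3 rel.py .543 -.211 .111 -2.4
python3 - <<'E'
from h import *
cv2.imwrite('pics/w3.png',cams.camera('wrist')[:,:,::-1])
E
```

```text
time_s: 4.25
eef_pos: [0.5424, -0.2113, 0.1102]
eef_rot: [-0.0, 0.72, 0.694, -0.0]
wrist_force: [0.5, -0.6, 0.2]
opening: 0.218
t 4.25 pos [ 0.5424 -0.2113  0.1102] F [ 0.5  -0.6   0.21] open 0.218 q [-0.58  0.33  1.68  0.    1.13 -0.54]
lin cm [ 0.04  0.05 -0.08] rot [-0.   -0.    0.27]
```

View pics/w3.png

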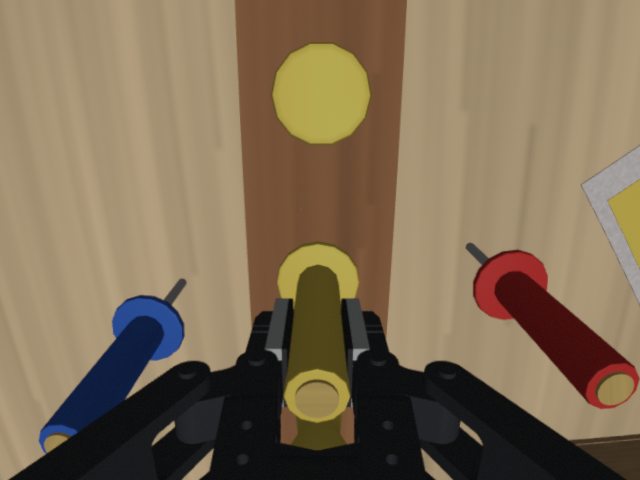

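Gripped on the handle. I'll lift 16 cm straight up.

```bash
python3 -m handwheel '[{"grip":0,"linear":[0,0,-0.5],"rotation":[0,0,0]},{"grip":0,"linear":[0,0,-1.5],"rotation":[0,0,0]},{"grip":0,"linear":[0,0,-3],"rotation":[0,0,0]},{"grip":0,"linear":[0,0,-5],"rotation":[0,0,0]},{"grip":0,"linear":[0,0,-7],"rotation":[0,0,0]},{"grip":0,"linear":[0,0,-9],"rotation":[0,0,0]},{"grip":0,"linear":[0,0,-11],"rotation":[0,0,0]},{"grip":0,"linear":[0,0,-13],"rotation":[0,0,0]},{"grip":0,"linear":[0,0,-14.5],"rotation":[0,0,0]},{"grip":0,"linear":[0,0,-15.5],"rotation":[0,0,0]},{"grip":0,"linear":[0,0,-16],"rotation":[0,0,0]},{"grip":0,"linear":[0,0,-16],"rotation":[0,0,0]}]'
python3 rel.py .5674 .122 .271 -2.4
python3 - <<'E'
from h import *
cv2.imwrite('pics/s4.png',cams.camera('scene')[:,:,::-1])
E
```

```text
time_s: 5.3
eef_pos: [0.5429, -0.2116, 0.2718]
eef_rot: [0.001, 0.72, 0.694, 0.0]
wrist_force: [0.1, 0.4, -0.6]
opening: 0.218
t 5.3 pos [ 0.5429 -0.2116  0.2718] F [ 0.1   0.42 -0.57] open 0.218 q [-0.58  0.16  1.54 -0.    1.43 -0.54]
lin cm [33.43  1.21  0.04] rot [0.11 0.07 0.27]
```

View pics/s4.png

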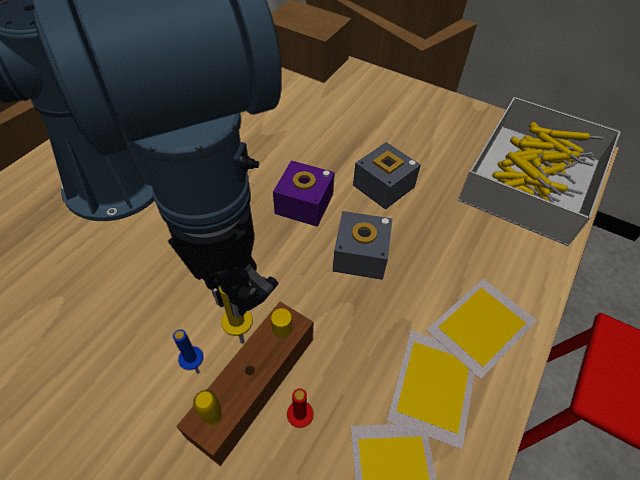

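The tester at (236,320) came out with its blade clear, and both other drivers are still seated. Moving over the round terminal.

```bash
python3 -m handwheel '[{"grip":0,"linear":[1,0,0],"rotation":[0,0,0]},{"grip":0,"linear":[4,0.1,0],"rotation":[0,0,0]},{"grip":0,"linear":[8,0.3,0],"rotation":[0,0,0]},{"grip":0,"linear":[12,0.4,0],"rotation":[0,0,0]},{"grip":0,"linear":[16,0.6,0],"rotation":[0,0,0]},{"grip":0,"linear":[20,0.7,0],"rotation":[0,0,0]},{"grip":0,"linear":[24,0.9,0],"rotation":[0,0,0]},{"grip":0,"linear":[28,1,0],"rotation":[0,0,0]},{"grip":0,"linear":[31,1.1,0],"rotation":[0,0,0]},{"grip":0,"linear":[32.6,1.2,0],"rotation":[0,0,0]},{"grip":0,"linear":[33.4,1.2,0],"rotation":[0,0,0]},{"grip":0,"linear":[33.4,1.2,0],"rotation":[0,0,0]}]'
python3 -m handwheel '[{"grip":0,"linear":[0,0,0],"rotation":[0,0,0]},{"grip":0,"linear":[0,0,0],"rotation":[0,0,0]},{"grip":0,"linear":[0,0,0],"rotation":[0,0,0]}]'
python3 rel.py .5674 .122 .271 -2.4
python3 - <<'E'
from h import *
o=status.get_obs();T=T_of('wrist',o);im=cams.camera('wrist')[:,:,::-1].copy()
p=proj('wrist',(.5674,.122,.078),T);print(p);cv2.drawMarker(im,tuple(int(v) for v in p),(255,0,255),0,12)
cv2.imwrite('pics/w5.png',im);cv2.imwrite('pics/s5.png',cams.camera('scene')[130:330,240:500,::-1].repeat(3,0).repeat(3,1));cv2.imwrite('pics/t5.png',cams.camera('top')[100:300,160:420,::-1].repeat(3,0).repeat(3,1))
E
```

```text
time_s: 6.35
eef_pos: [0.5659, 0.1239, 0.2691]
eef_rot: [-0.001, 0.719, 0.695, -0.001]
wrist_force: [-0.9, -0.6, -1.4]
opening: 0.215
time_s: 6.6
eef_pos: [0.5669, 0.1206, 0.2701]
eef_rot: [-0.0, 0.721, 0.693, -0.0]
wrist_force: [-0.9, -0.1, -0.5]
opening: 0.219
t 6.6 pos [0.5669 0.1206 0.2701] F [-0.94 -0.07 -0.5 ] open 0.219 q [ 0.01  0.16  1.55 -0.    1.43  0.04]
lin cm [ 0.14  0.05 -0.09] rot [-0.02  0.02  0.16]
[319.65648209 202.02224822]
```

View pics/w5.png

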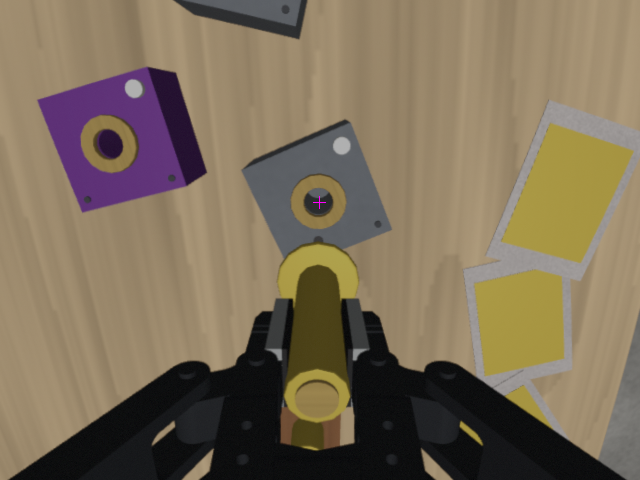

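View pics/s5.png

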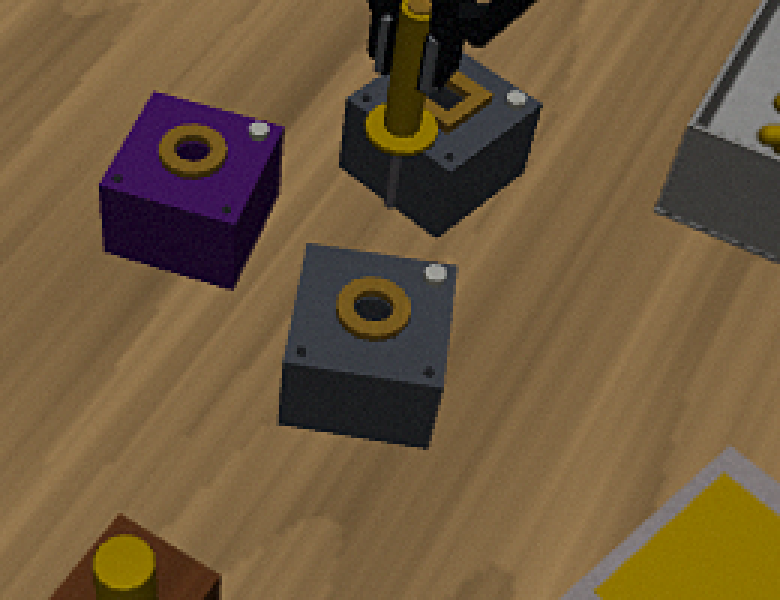

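The projected mouth marker (319,202) lies in the round hole. Now I'll check the blade end's position, at scene pixel (370.3,198.3).

Run:
```python
from h import *
S=T_of('scene')
print('blade end',plane('scene',(240+391/3,130+206/3),.172,S),'guard',plane('scene',(240+401/3,130+130/3),.232,S))
print('mouth',plane('scene',(240+374/3,130+306/3),.078,S))
W=T_of('wrist',status.get_obs())
print('wrist: mouth', plane('wrist',(318.5,201.5),.078,W),'guard',plane('wrist',(318.5,282),.235,W))
```

```text
blade end [0.56938137 0.12021688 0.172     ] guard [0.56801507 0.11975672 0.232     ]
mouth [0.56883868 0.12113294 0.078     ]
wrist: mouth [0.5666479  0.12280556 0.078     ] guard [0.56607853 0.12079936 0.235     ]
```

```bash
python3 -m handwheel '[{"grip":0,"linear":[0.1,0,0],"rotation":[0,0,0]},{"grip":0,"linear":[0.1,0,1.5],"rotation":[0,0,0]},{"grip":0,"linear":[0.1,0,3],"rotation":[0,0,0]},{"grip":0,"linear":[0.1,0,4.5],"rotation":[0,0,0]},{"grip":0,"linear":[0.1,0,6],"rotation":[0,0,0]},{"grip":0,"linear":[0.1,0,7.5],"rotation":[0,0,0]},{"grip":0,"linear":[0.1,0,8.5],"rotation":[0,0,0]},{"grip":0,"linear":[0.1,0,8.5],"rotation":[0,0,0]},{"grip":0,"linear":[0.1,0,8.5],"rotation":[0,0,0]}]'
python3 rel.py .5674 .122 .1182 -2.4
python3 - <<'E'
from h import *
cv2.imwrite('pics/s6.png',cams.camera('scene')[130:330,240:500,::-1].repeat(3,0).repeat(3,1))
E
```

```text
time_s: 7.5
eef_pos: [0.5667, 0.1229, 0.1851]
eef_rot: [-0.0, 0.72, 0.694, -0.0]
wrist_force: [-0.3, -1.0, -1.4]
opening: 0.214
t 7.5 pos [0.5667 0.1229 0.1851] F [-0.29 -0.95 -1.43] open 0.214 q [0.01 0.24 1.64 0.   1.27 0.05]
lin cm [-0.08  0.08  6.69] rot [-0.05  0.    0.26]
```

View pics/s6.png

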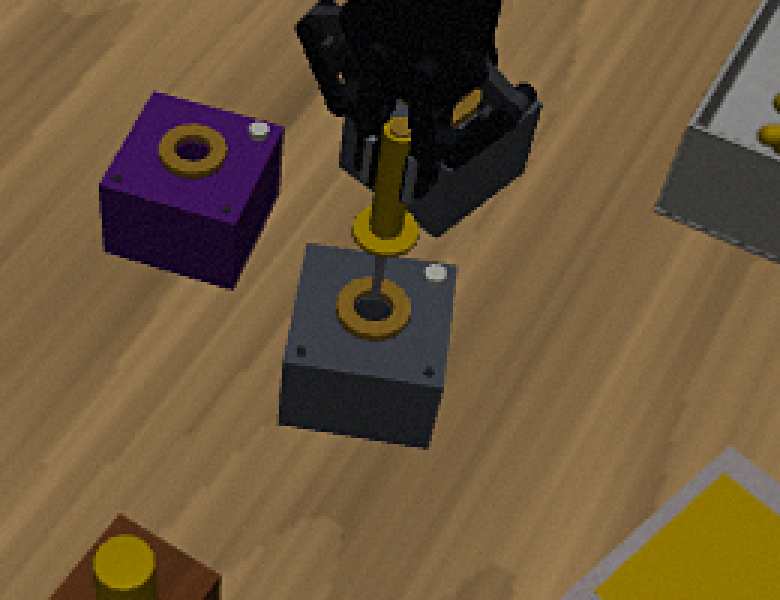

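The blade end (375,300) is right over the round hole. Continuing down, slowing near the collar.

```bash
python3 -m handwheel '[{"grip":0,"linear":[0,0.05,1],"rotation":[0,0,0]},{"grip":0,"linear":[0,0.05,2],"rotation":[0,0,0]},{"grip":0,"linear":[0,0.05,3],"rotation":[0,0,0]},{"grip":0,"linear":[0,0.05,4],"rotation":[0,0,0]},{"grip":0,"linear":[0,0.05,5],"rotation":[0,0,0]},{"grip":0,"linear":[0,0.05,5.7],"rotation":[0,0,0]},{"grip":0,"linear":[0,0.05,6.1],"rotation":[0,0,0]},{"grip":0,"linear":[0,0.05,6.3],"rotation":[0,0,0]},{"grip":0,"linear":[0,0.05,6.3],"rotation":[0,0,0]},{"grip":0,"linear":[0,0.05,6.3],"rotation":[0,0,0]}]'
python3 rel.py .5674 .122 .1182 -2.4
python3 -m handwheel '[{"grip":0,"linear":[0,0,0.1],"rotation":[0,0,0]},{"grip":0,"linear":[0,0,0.2],"rotation":[0,0,0]},{"grip":0,"linear":[0,0,0.3],"rotation":[0,0,0]},{"grip":0,"linear":[0,0,0.3],"rotation":[0,0,0]}]'
python3 rel.py .5674 .122 .1182 -2.4
python3 - <<'E'
from h import *
cv2.imwrite('pics/s7.png',cams.camera('scene')[130:330,240:500,::-1].repeat(3,0).repeat(3,1))
E
```

```text
time_s: 8.38
eef_pos: [0.5677, 0.1229, 0.1226]
eef_rot: [0.0, 0.72, 0.694, 0.0]
wrist_force: [-0.8, -0.3, -0.6]
opening: 0.219
t 8.3833 pos [0.5677 0.1229 0.1226] F [-0.85 -0.3  -0.58] open 0.219 q [0.01 0.31 1.68 0.   1.15 0.05]
lin cm [-0.1  -0.03  0.44] rot [ 0.03 -0.    0.27]
time_s: 8.72
eef_pos: [0.5674, 0.1229, 0.1193]
eef_rot: [0.0, 0.72, 0.694, 0.0]
wrist_force: [0.7, 0.4, -0.5]
opening: 0.218
t 8.7167 pos [0.5674 0.1229 0.1193] F [ 0.74  0.36 -0.52] open 0.218 q [ 0.01  0.32  1.68 -0.    1.14  0.05]
lin cm [-0.09  0.01  0.11] rot [0.   0.   0.27]
```

View pics/s7.png

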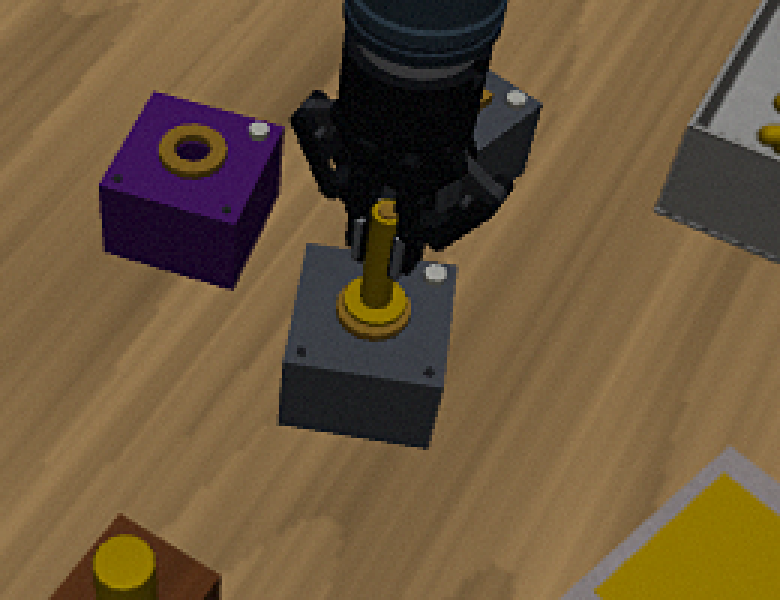

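The guard (374,300) is about 1 mm above the collar. I'll ease down to contact.

```bash
python3 -m handwheel '[{"grip":0,"linear":[0,0,0.05],"rotation":[0,0,0]},{"grip":0,"linear":[0,0,0.1],"rotation":[0,0,0]},{"grip":0,"linear":[0,0,0.1],"rotation":[0,0,0]},{"grip":0,"linear":[0,0,0.1],"rotation":[0,0,0]}]'
python3 -m handwheel '[{"grip":0,"linear":[0,0,0.05],"rotation":[0,0,0]},{"grip":0,"linear":[0,0,0.1],"rotation":[0,0,0]},{"grip":0,"linear":[0,0,0.1],"rotation":[0,0,0]}]'
```

```text
time_s: 9.1
eef_pos: [0.5674, 0.1229, 0.1183]
eef_rot: [0.0, 0.72, 0.694, 0.0]
wrist_force: [0.6, 0.3, -0.4]
opening: 0.218
time_s: 9.35
eef_pos: [0.5676, 0.1229, 0.1182]
eef_rot: [0.0, 0.72, 0.694, 0.0]
wrist_force: [-2.9, 0.3, 6.7]
opening: 0.216
```

The force rose to 6.7 N upward, so the guard is seated. Releasing gently.

```bash
python3 -m handwheel '[{"grip":2.2,"linear":[0,0,0],"rotation":[0,0,0]},{"grip":3,"linear":[0,0,0],"rotation":[0,0,0]},{"grip":4,"linear":[0,0,0],"rotation":[0,0,0]},{"grip":6,"linear":[0,0,0],"rotation":[0,0,0]},{"grip":8.5,"linear":[0,0,0],"rotation":[0,0,0]},{"grip":8.5,"linear":[0,0,0],"rotation":[0,0,0]},{"grip":8.5,"linear":[0,0,0],"rotation":[0,0,0]},{"grip":8.5,"linear":[0,0,0],"rotation":[0,0,0]},{"grip":8.5,"linear":[0,0,0],"rotation":[0,0,0]}]'
python3 - <<'E'
from h import *
cv2.imwrite('pics/w8.png',cams.camera('wrist')[:,:,::-1])
E
```

```text
time_s: 10.1
eef_pos: [0.5674, 0.1229, 0.1173]
eef_rot: [0.0, 0.72, 0.694, -0.0]
wrist_force: [-0.0, -0.0, 0.4]
opening: 0.994
```

View pics/w8.png

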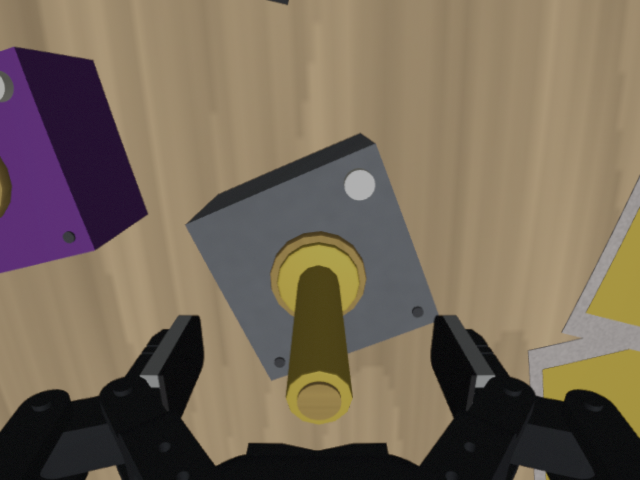

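The jaws are fully open and the tester is standing centred on the collar. Retreating straight up.

```bash
python3 -m handwheel '[{"grip":8.5,"linear":[0,0,-1],"rotation":[0,0,0]},{"grip":8.5,"linear":[0,0,-2.5],"rotation":[0,0,0]},{"grip":8.5,"linear":[0,0,-4.5],"rotation":[0,0,0]},{"grip":8.5,"linear":[0,0,-6.5],"rotation":[0,0,0]},{"grip":8.5,"linear":[0,0,-8.5],"rotation":[0,0,0]},{"grip":8.5,"linear":[0,0,-10.5],"rotation":[0,0,0]},{"grip":8.5,"linear":[0,0,-12.5],"rotation":[0,0,0]},{"grip":8.5,"linear":[0,0,-14],"rotation":[0,0,0]},{"grip":8.5,"linear":[0,0,-15],"rotation":[0,0,0]},{"grip":8.5,"linear":[0,0,-15],"rotation":[0,0,0]},{"grip":8.5,"linear":[0,0,-15],"rotation":[0,0,0]},{"grip":8.5,"linear":[0,0,-15],"rotation":[0,0,0]}]'
python3 - <<'E'
from h import *
o=status.get_obs();cv2.imwrite('pics/s9.png',cams.camera('scene')[:,:,::-1]);cv2.imwrite('pics/w9.png',cams.camera('wrist')[:,:,::-1])
S=T_of('scene')
for P in((.5674,.122,.163),(.5674,.122,.083),(.5467,-.126,.112),(.5387,-.295,.146)):print(proj('scene',P,S).round(1),proj('wrist',P,T_of('wrist',o)).round(1))
E
```

```text
time_s: 11.15
eef_pos: [0.5668, 0.1229, 0.2662]
eef_rot: [-0.001, 0.72, 0.694, -0.001]
wrist_force: [-0.0, -1.0, -0.8]
opening: 0.994
[369.2 201.1] [320.9 238.3]
[364.5 229.7] [320.2 207.3]
[281.2 316.6] [308.4 462.7]
[203.7 398.2] [307.9 601.9]
```

View pics/s9.png

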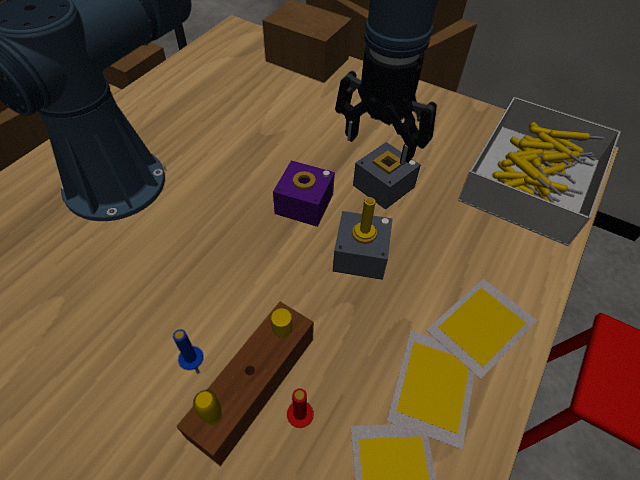

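View pics/w9.png

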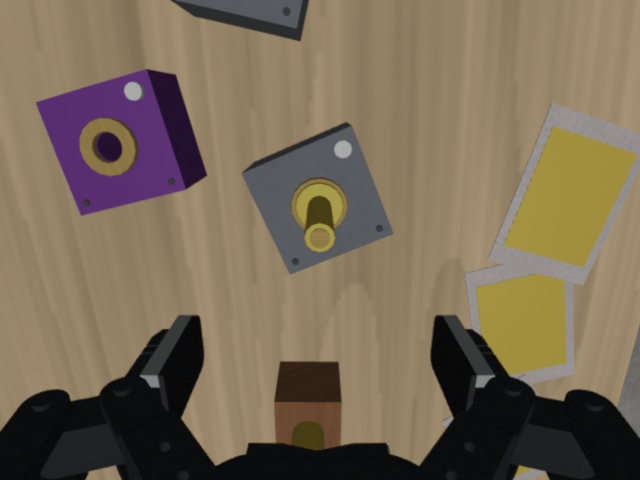

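The tester's handle top is at (369,202) in the scene view and (320,238) in the wrist view. For an upright, seated tester I'd expect (369,201) and (321,238). The other drivers are where they started, and the gripper is clear.

```bash
python3 -c "
from bench import ctrl
print(ctrl.hand_in())"
```

```text
the job is handed in; nothing more can be done
None
```

I lifted the yellow tester with the round guard out of the middle rack seat and lowered it into the grey terminal with the round collar. I let go only once the guard was down: the wrist force had risen to 6.7 N. Then I backed straight up and handed the job in at about 11 s of the 54 s allowed.

- **Tester:** the last scene and wrist pictures show it upright on the collar. Its handle top is within about 1 pixel of where an upright, seated tester should appear.
- **Everything else:** the other two drivers are still in the rack at their starting pixels. The gripper is open and well clear of the tester.
- **Disagreements:** the camera views differed by about 2 mm on the tester and terminal positions, which is within the calibration and the 9 mm play. The measured tool position was up to 3 mm off before the grasp and was corrected. No check failed, and the hand-in gave no verdict.

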